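# Dock the wet candlestick for drying

## Task

The candlestick's blue shaft is freshly painted, so without lifting it, tipping it or letting anything touch the wet paint, push it low down on its bare wooden foot so that it slides upright across the table into the lane of the drying dock. Keep pushing gently until it presses the sprung pad at the end about half way in, never to its end, hold it so for a moment, then ease off slowly and leave it standing in the lane, resting snugly against the pad. Leave the paints and other things around it where they are.

Things in the scene. Friction and masses are not known exactly. Their poses are not given: they have to be found in the camera images.
- candlestick: Tall candlestick, 240 mm high, 0.4 to 0.75 kg, round, standing on the table. Foot: bare wooden cylinder, 54 mm diameter, 75 mm high; above it the wet blue shaft. Origin: centre of the foot's underside, z up. It slides on the table with 1 to 6 N. Keep the push within the lowest 30 mm: pushed higher it is apt to tip.
- wet_shaft: The freshly painted blue shaft, 75 to 240 mm above the table, 48 mm across at its bottom, 30 to 48 mm further up; part of the candlestick, same origin and axes. A gripper held upright beside it would meet the wet shaft with its body before its fingers reach the foot: lean the tool back about 30 degrees so that the fingertips lead.
- dock: Plywood drying dock, fixed to the table. Origin: on the table, middle of the lane's mouth; +x along the lane, inwards; y across. Two rails, 45 mm high, 14 mm thick, inner faces at y = +/-33 mm, run from x = 0 to 200 mm; in front of the mouth two flared wings reach x = -40 mm, y = +/-65 mm. No floor: the candlestick slides on the table.
- stopbox: Grey fixed housing at the lane's end, front face 150 mm inside the mouth (origin there, on the table; axes as the dock's). A red stop with a black rubber pad reaches out of it towards the mouth. The pad's flat upright face, 46 mm wide, 8 to 28 mm above the table, stands anywhere from 50 to 100 mm inside the mouth, different each time and not measured: feel for it.
- pad_nearest (a point): Fixed mark on the lane's middle line, 18 mm up, 50 mm inside the mouth: the nearest place where the pad may be; it may stand up to 50 mm further in. The pad is sprung: 2.5 N per mm from zero, its end after 7 mm (17.5 N); half way is 3.5 mm, 9 N. Eased off slowly it pushes the candlestick back a little until table friction holds it, still touching.
- bead_bowl: Bystander, loose: low orange bowl, 90 mm across, 35 mm high. Origin: centre of its underside. Stands beside the dock.
- paint_pot: Bystander, loose: small yellow jar, 56 mm across, 60 mm high. Origin: centre of its underside. Stands beside the dock.
- gesso: Bystander, loose: white bottle with red cap, 72 mm across, 170 mm tall. Origin: centre of its underside.
- yellow_paint: Bystander, loose: yellow bottle with white cap, 64 mm across, 160 mm tall. Origin: centre of its underside.
- black_cap: Bystander, loose: grey bottle with black cap, 60 mm across, 150 mm tall. Origin: centre of its underside.
- coffee: Bystander, loose: black mug, 80 mm across, 70 mm high. Origin: centre of its underside.
- flat_brush: Bystander, loose: flat brush with yellow handle, lying. Origin: centre of its underside.

How it is judged (in metres and radians):
On the way, in this order (a step that is already met when the one before it is completed fails the run):
1. the candlestick's foot has slid into the mouth of the lane, upright (x of candlestick in the frame of dock above -0.01 m and y of candlestick in the frame of dock between -0.01 and 0.01 m and angle between candlestick's own z axis and vertical below 0.1 rad), for 0.05 s.
2. the candlestick presses the sprung pad with 5 to 14 N (about half way in) for 0.3 s, upright (contact force between candlestick and stopbox between 5 and 14 N and angle between candlestick's own z axis and vertical below 0.1 rad), for 0.3 s.
At the end, for the whole second after the job is handed in: The candlestick stands upright (within 0.06 rad) and at rest on the table in the lane, within 9 mm of its middle line and its axis at least 5 mm past the mouth, released and still resting against the sprung pad (more than 0.15 N between them) (y of candlestick in the frame of dock between -0.009 and 0.009 m and x of candlestick in the frame of dock above 0.005 m and angle between candlestick's own z axis and vertical below 0.06 rad and contact force between candlestick and stopbox above 0.15 N and linear speed of candlestick below 0.01 m/s and height (world z) of candlestick below 0.004 m); the robot touches nothing.
It fails at once if the pad is pushed to its end or struck (more than 16.5 N on the stop) (contact force between candlestick and stopbox above 16.5 N).
It fails at once if something touches the wet blue shaft (contact force between wet_shaft and anything else above 0.3 N).
It fails at once if the candlestick is lifted off the table (more than 12 mm) (height (world z) of candlestick above 0.012 m).
It fails at once if the candlestick tips (more than 0.15 rad) (angle between candlestick's own z axis and vertical above 0.15 rad).
It fails at once if a bystander is disturbed (moved more than 20 mm) (distance of any of bead_bowl, paint_pot, gesso, yellow_paint, black_cap, coffee, flat_brush from where it was at the start of the episode above 0.02 m).
It also fails if it takes over 72 s, if anything falls off the work surface, if the arm or the gripper's body presses on something with over 40 N, if the wrist force passes 120 N, or if a joint passes its speed limit or range.

## Robot

A 6-joint arm with a two-finger parallel gripper is mounted at the origin on the work surface. World frame = base frame: x ahead of the robot, y to its left, z up, the work surface at z = 0. Lengths are in mm, angles in rad, forces in N, time in s.
With the tool pointing down it reaches from about 350 to 875 mm from the base axis. Payload 4.2 kg.
Tool frame: the origin (TCP) lies midway between the tips of the shut fingers; the grasp point (between the pads) lies 19 mm behind it; z points along the fingers, y is the line along which they close (so a half turn about z gives the same grasp; the last joint's range is limited). The gripper opens to 85 mm and grips with 20 to 120 N. Pads are 22 mm wide; open, the fingers measure 114 mm over their backs; the gripper's body (76 mm by 85 mm) begins 54 mm behind the grasp point. The pads swing forward as they close: fully open they stand 13 mm farther back than shut.
Start: joints at [1.428, 0.385, 0.008, 0, -1.194, -0.259], TCP at [244.389, 575.216, 231.312] pointing down, gripper open.
Joint ranges: [-3.14, 3.14], [-1.21, 2.06], [-1.07, 1.41], [-3.16, 2.05], [-2.99, -0.16], [-3.1, 3.1]. Speed limits (rad/s): [2.79, 2.79, 3.14, 3.14, 3.14, 3.14].

## Interface

Orientations are given as a unit quaternion [x, y, z, w].
In Python, from bench import arm gives the robot as it stands.
- The arm moves only by the tool send_rows, never from a script. Its argument "targets" is a list of rows, each an object of numbers: "gripper": the gripper command: -1 is fully open, 1 is shut, values between are in proportion; "x", "y", "z": the shift along the tool's x, y, z in cm; "ax", "ay", "az": the turn, a rotation vector about the tool's x, y, z in degrees. A call has 1 to 5 rows; each row shifts and turns the commanded pose from where the row before left it, along the tool's axes as they then stand; what a row does not reach is not made up. A row lasts 1/12 s, in which the tool goes at most 41.7 mm and 7.16 degrees, less where a joint would pass 70% of its speed; a pose out of reach is approached as far as the arm can. A call is refused whole if a number of a shift passes 4.17 or a number of a turn 7.16, either way. A call with a gripper value outside its range is refused whole. The fingers move at their own pace and stop on an object; the grip force is fixed at half the most. Time passes only in rows, so rows that do not move let the fingers close. It gives the time, the measured TCP pose, the force, the opening and the grip force at its end, in the units of the state.
- arm.read_state(): the state, without advancing time (a new reading comes with each control period).
- arm.get_image(name): name is "side" or "top"; returns (picture, depth): 384x512x3 uint8, red, green, blue; 384x512 float32, mm along the optical axis (not along the pixel's ray), 0 where there is no reading.
- arm.camera_model(name): a dict with "fx", "fy", "cx", "cy" (pixels), "cam_to_world" (4x4, takes a point from camera to world coordinates). Camera axes: x right, y down, z forward; pixel columns grow to the right and rows downward; lengths in mm; the calibration is good to about 2 mm. A picture is of the moment at which its call begins. camera_model takes no time and is no camera call.
- arm.job_done(): hands the job in; it is judged then, once.
Trained networks look in the newest picture that a camera, given by its name, has taken for a name from the list of things; names that differ only in an ending like _2 or _b are one class to them, and where a whole thing is asked for, a point or a joint stands for the part that bears it (a point fixed in the world has none). Each returns a list of dicts, best first, with "score" (0 to 1); they miss things now and then, are a little off and sometimes report something else, mostly with a low value. They report only what shows in the picture. A call takes as long as a camera call.
- arm.boxes_of(camera, thing): "rect" ([left, top, width, height] in pixels, round what is visible of it).
The state is a dict: "clock": time; "joints": joint angles; "joint_vel": joint speeds; "joint_efforts": joint torques, N m; "position": TCP position; "ee_rot": TCP orientation; "contact_force": force on the tool from outside, world axes, zero at the start; "wrist_torque": the same for the moment, N m; "gripper_width": finger opening in mm; "grasp_force": force on a finger pad.
Only numpy, scipy, OpenCV 4.12 (cv2) and the standard library are available. Lean on these libraries where they do the work, as an engineer would, in place of code of your own. Each camera call takes 0.05 s, during which the arm holds its last target. There are 200 camera calls.

## Working session

There is one attempt and no reset: what is moved stays moved. The work goes in short steps, Python scripts to look and compute and a tool call to move; the robot and the scene stay as the last step left them, time stands still between calls to the robot, and variables do not carry over. Pictures are saved under pics/ and viewed, at most 10 in all, crops included, and the job is handed in when it is done.

Besides the shell and the picture viewer there is one more tool, called as a command line: name --argument value ..., lists and objects as JSON in quotes. send_rows: Moves the arm, as the interface text tells. Its arguments: {"type":"object","properties":{"targets":{"type":"array"}},"required":["targets"]}

```bash
mkdir -p pics; cat > h.py <<'E'
import numpy as np,cv2
from scipy.spatial.transform import Rotation as R
from bench import arm
def cloud(n):
    im,d=arm.get_image(n);m=arm.camera_model(n)
    v,u=np.indices(d.shape)
    P=np.stack([(u-m['cx'])*d/m['fx'],(v-m['cy'])*d/m['fy'],d],-1)
    T=np.array(m['cam_to_world'])
    W=P@T[:3,:3].T+T[:3,3]
    W[d==0]=np.nan
    return im,W
def save(n,im): cv2.imwrite('pics/'+n+'.png',im[:,:,::-1])
E
python3 - <<'E'
from h import *
np.set_printoptions(precision=1,suppress=True)
for c in ['top','side']:
    im,W=cloud(c);save(c+'0',im);np.save(c+'.npy',W)
    print(c,np.array(arm.camera_model(c)['cam_to_world']).round(2).tolist())
    for t in ['candlestick','dock','stopbox','bead_bowl','paint_pot','gesso','yellow_paint','black_cap','coffee','flat_brush']:
        for b in arm.boxes_of(c,t)[:1]:
            l,tp,w,h=[int(x) for x in b['rect']]
            p=W[tp:tp+h,l:l+w].reshape(-1,3);p=p[~np.isnan(p[:,0])&(p[:,2]>8)]
            print(t,round(b['score'],2),b['rect'],W[tp+h//2,l+w//2],np.percentile(p,5,0) if len(p) else '',np.percentile(p,95,0) if len(p) else '')
print(arm.read_state())
E
```

```text
top [[-0.02, -1.0, 0.05, 428.6], [-1.0, 0.02, -0.01, 6.73], [0.01, -0.05, -1.0, 1207.24], [0.0, 0.0, 0.0, 1.0]]
candlestick 0.62 [269.0, 165.6, 19.5, 26.6] [528.7 -50.2 241.9] [517.2 -71.7  72. ] [557.9 -33.8 243. ]
dock 0.91 [169.7, 153.2, 89.4, 53.5] [553.7 147.9  -0.8] [484.6  32.1  20.4] [604.3 257.3  53.3]
stopbox 0.63 [182.6, 170.9, 33.6, 23.1] [545.1 192.3  27.7] [509.2 149.5  21.6] [577.4 235.9  62.2]
paint_pot 0.71 [204.7, 213.2, 19.9, 20.0] [411.4 141.8  61.8] [391.8 119.6  27.8] [435.9 163.   63.9]
gesso 0.84 [396.8, 128.6, 37.4, 25.7] [ 648.7 -464.   119.6] [ 621.5 -499.3   28.8] [ 677.8 -454.1  170.8]
yellow_paint 0.95 [100.1, 175.9, 34.2, 20.4] [528.6 417.6 111.7] [505.2 405.7  27.8] [552.5 446.3 162.1]
black_cap 0.97 [84.1, 149.6, 34.0, 21.4] [608.8 470.9  97.8] [586.9 461.7  24.6] [634.6 498.9 151.9]
coffee 0.57 [374.7, 204.2, 33.8, 24.1] [ 423.8 -426.     4.3] [ 391.7 -458.3    9.3] [ 458.1 -373.    71.7]
side [[-1.0, -0.06, 0.08, 387.92], [-0.1, 0.49, -0.87, 1206.52], [0.01, -0.87, -0.49, 733.67], [0.0, 0.0, 0.0, 1.0]]
candlestick 0.86 [244.4, 128.3, 14.5, 71.7] [53
[... 707 characters left out ...]
.0] [567.7 635.9 205. ] [555.9 490.1  22.1] [632.5 689.4 228.7]
coffee 0.97 [280.7, 136.2, 21.3, 21.9] [ 426.1 -391.7   47.2] [ 388.8 -461.3   12.9] [ 457.4 -358.4   65.9]
flat_brush 0.55 [225.8, 105.2, 19.1, 45.0] [ 659.9 -453.4   91.9] [ 627.7 -714.3   15.3] [ 722.8 -452.7  157.1]
{'clock': 1.1, 'joints': array([ 1.4,  0.4,  0. , -0. , -1.2, -0.3]), 'joint_vel': array([-0.,  0., -0., -0., -0.,  0.]), 'joint_efforts': array([  0. , -39.2,  18.9,   4.2,  -0. ,   0. ]), 'position': array([244.4, 575.2, 231.3]), 'ee_rot': array([ 1. , -0.2, -0. ,  0. ]), 'contact_force': array([ 0. ,  0.8, -0.5]), 'wrist_torque': array([-0. , -0. , -0.1]), 'grasp_force': 0.0, 'gripper_width': 85.4311077707496}
```

```bash
python3 - <<'E'
import cv2,numpy as np
a=cv2.imread('pics/top0.png')[120:250,120:330];b=cv2.imread('pics/side0.png')[90:290,140:360]
a=cv2.resize(a,None,fx=2.2,fy=2.2,interpolation=2);b=cv2.resize(b,None,fx=1.5,fy=1.5)
c=np.zeros((600,500,3),np.uint8);c[:286,:462]=a;c[290:590,:330]=b
cv2.imwrite('pics/c0.png',c)
W=np.load('top.npy')
np.set_printoptions(precision=1,suppress=True)
# rails: points z 38..50 in dock region
P=W.reshape(-1,3);P=P[~np.isnan(P[:,0])]
m=(P[:,2]>36)&(P[:,2]<52)&(P[:,0]>450)&(P[:,0]<640)&(P[:,1]>-10)&(P[:,1]<280)
q=P[m]
for y in range(0,270,15):
    s=q[(q[:,1]>=y)&(q[:,1]<y+15)]
    if len(s): print(y,np.sort(s[:,0]))
S=np.load('side.npy').reshape(-1,3);S=S[~np.isnan(S[:,0])]
def circ(p):
    A=np.c_[2*p[:,:2],np.ones(len(p))];r=np.linalg.lstsq(A,(p[:,:2]**2).sum(1),rcond=None)[0]
    return r[:2],np.sqrt(r[2]+r[0]**2+r[1]**2)
for lo,hi in [(10,70),(80,230)]:
    f=S[(S[:,2]>lo)&(S[:,2]<hi)&(abs(S[:,0]-540)<45)&(S[:,1]<0)&(S[:,1]>-100)]
    print(len(f),circ(f),f.min(0),f.max(0))
f=P[(P[:,2]>225)&(abs(P[:,0]-540)<45)&(P[:,1]<0)&(P[:,1]>-100)];print(len(f),f.mean(0),f.min(0),f.max(0))
E
```

```text
0 [468.4 468.5 471.4 471.5 471.6 474.6 474.6 474.8 477.8 477.9 575.8 578.4
 579.  579.  581.3 581.4 581.5 581.8 584.4 584.5 584.9 585.  585.  587.8
 587.9 588.  588.  588.1 590.5 590.6 591.5]
15 [468.5 471.5 471.6 474.7 474.8 474.9 475.  477.6 477.9 478.  478.  481.
 481.1 481.1 481.1 484.1 484.1 487.5 572.4 572.7 572.9 575.3 575.4 575.6
 575.7 576.  578.  578.1 578.2 578.5 578.7 581.5 581.8 581.9 582.2 584.6
 584.6 585.8]
30 [478.  478.1 481.  481.2 481.4 481.7 484.3 484.4 484.4 484.5 484.5 487.4
 487.5 487.5 487.6 487.8 490.6 490.6 490.6 490.7 493.9 494.  497.3 566.2
 569.1 569.4 569.4 569.5 569.6 571.8 572.3 572.4 572.4 572.7 575.4 575.6
 575.8 575.9 575.9 578.4 578.6 578.6 579.2 579.2]
45 [487.6 487.8 487.8 488.  488.  490.8 490.9 491.  491.  491.1 493.9 494.
 494.1 494.1 494.1 497.1 497.1 497.2 497.2 497.3 500.3 500.5 500.5 566.
 566.5 566.7 567.  567.1 569.2 569.4 570.  570.3 572.7 572.8 572.8 573.
 575.5 576.1 576.2 576.4 579.  579.4 579.4 579.6]
60 [487.8 488.  488.1 488.3 488.3 491.1 491.1 491.1 491.1 491.2 494.  494.2
 494.2 494.3 494.4 497.1 497.4 497.5 497.5 497.5 500.5 5
[... 6371 characters left out ...]
00.3 500.4 500.6 503.4 503.6 503.7 503.8
 506.6 506.7 506.8 506.8 509.6 509.8 509.8 509.9 513.  513.  513.2 513.2
 516.1 516.1 516.3 516.3 519.2 519.2 519.2 522.4 522.5 522.7 525.4 525.6
 528.5 531.7 532.  534.6 534.9 535.  538.1 538.3 538.3 540.9 541.  541.3
 543.9 544.4 544.5 547.6 547.6 547.9 550.6 550.7 550.7 553.6 553.8 556.9
 557.1 560.  562.8 566.4 566.7 569.5 572.4 573.  575.8 579.  582.4 585.5
 588.7 604.9 614.1 620.4 623.5]
258 (array([539.5, -45.9]), np.float64(20.43531422049895)) [513.1 -50.9  10. ] [580.1  -0.3  69.8]
510 (array([538.2, -49.9]), np.float64(15.293145674091061)) [515.5 -60.6  80. ] [559.1 -27.1 230. ]
266 [539.7 -54.1 240.6] [516.5 -76.8 226.7] [563.2 -31.9 245.6]
```

View pics/c0.png

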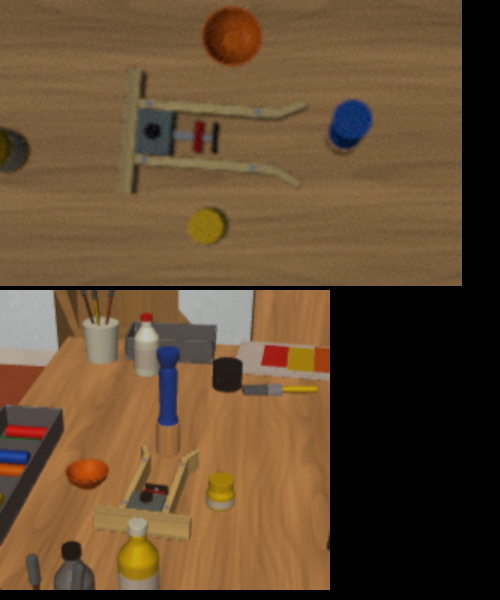

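```bash
cat >> h.py <<'E'
f=np.array([0.095,1,0]);f/=np.linalg.norm(f);lat=np.array([1,-.095,0]);lat/=np.linalg.norm(lat)
O=np.array([531.2,38,0])   # refined below
def dock(p): d=np.asarray(p)[:2]-O[:2]; return np.array([d@f[:2],-(d@lat[:2])])
def world(x,y,z): return O+f*x-lat*y+np.array([0,0,z])
def Rt(lean):
    l=np.radians(lean);z=np.array([0,0,-1])*np.cos(l)+f*np.sin(l);y=-lat
    return R.from_matrix(np.stack([np.cross(y,z),y,z],1))
def plan(wps,g,maxmm=40,maxdeg=7,start=None):
    """wps: list of (pos,Rot). prints rows from current pose"""
    s=arm.read_state();p=np.array(s['position']);r=R.from_quat(s['ee_rot'])
    if start: p,r=start
    rows=[]
    for tp,tr in wps:
        rv=(r.inv()*tr).as_rotvec();n=int(np.ceil(max(np.linalg.norm(tp-p)/maxmm,np.degrees(np.linalg.norm(rv))/maxdeg,1)))
        for i in range(n):
            a=tp-p;k=n-i
            q=r*R.from_rotvec((r.inv()*tr).as_rotvec()/k)
            d=np.round(r.inv().apply(a/k)/10,2);w=np.round(np.degrees((r.inv()*q).as_rotvec()),1)
            rows.append(dict(zip(['x','y','z','ax','ay','az'],[*d.tolist(),*w.tolist()]),gripper=g))
            p=p+r.apply(d*10);r=r*R.from_rotvec(np.radians(w))
    import json
    for i in range(0,len(rows),5): print(json.dumps(rows[i:i+5]))
E
python3 - <<'E'
from h import *
np.set_printoptions(precision=1,suppress=True)
W=np.load('top.npy')
P=W.reshape(-1,3);P=P[~np.isnan(P[:,0])]
q=P[(P[:,2]>38)&(P[:,2]<50)&(P[:,0]>450)&(P[:,0]<640)&(P[:,1]>-20)&(P[:,1]<240)]
D=(q[:,:2]-O[:2])@np.stack([f[:2],-lat[:2]],1)
for x in range(-45,50,5):
    s=D[(D[:,0]>=x)&(D[:,0]<x+5)]
    if len(s): a=s[s[:,1]>0,1];b=s[s[:,1]<0,1]; print(x,len(s),a.mean() if len(a) else 0,b.mean() if len(b) else 0)
for lo,hi in[(60,100),(100,145),(155,185)]:
  s=D[(D[:,0]>lo)&(D[:,0]<hi)&(abs(D[:,1])<52)&(abs(D[:,1])>31)];print(lo,s[s[:,1]>0,1].mean(),s[s[:,1]<0,1].mean())
q=P[(P[:,2]>5)&(P[:,2]<70)];D=(q[:,:2]-O[:2])@np.stack([f[:2],-lat[:2]],1)
for x in range(30,170,4):
    m=(abs(D[:,1])<22)&(D[:,0]>=x)&(D[:,0]<x+4);print(x,m.sum(),q[m,2].mean() if m.any() else 0, D[m,0].min() if m.any() else 0,D[m,1].mean() if m.any() else 0)
S=np.load('side.npy').reshape(-1,3);S=S[~np.isnan(S[:,0])]
fo=S[(S[:,2]>12)&(S[:,2]<65)&(abs(S[:,0]-540)<28)&(S[:,1]<-5)&(S[:,1]>-100)]
from scipy.optimize import least_squares
print(least_squares(lambda c:np.hypot(fo[:,0]-c[0],fo[:,1]-c[1])-27,[540,-54],loss='soft_l1').x)
fo=P[(P[:,2]>235)];fo=fo[(abs(fo[:,0]-540)<40)&(abs(fo[:,1]+54)<40)];print((fo.min(0)+fo.max(0))/2,dock((fo.min(0)+fo.max(0))/2))
print("rows");plan([(np.array([244.,575,330]),R.from_quat(arm.read_state()['ee_rot'])),(world(-210,-20,330),Rt(0)),(world(-210,-20,200),Rt(33))],0.4)
E
```

```text
-40 1 0 -57.12772409628565
-35 10 55.30544516834749 -58.153561130074266
-30 15 56.38407062344259 -57.545247550392276
-25 11 52.012720770783474 -52.44260663325863
-20 14 50.27619962827457 -52.871981426414095
-15 13 46.44883751176847 -49.68753150957545
-10 12 45.140705805781124 -46.86765736128186
-5 11 42.04030784132376 -45.449506077899436
0 17 40.08294399306255 -42.74984279386182
5 9 39.55279608408168 -40.90327867428441
10 20 38.44169906812826 -40.47366806424361
15 15 40.07573262852272 -38.91900707773778
20 12 36.70462386914031 -41.79819837295535
25 17 39.64560155288221 -39.72618052798241
30 10 40.020311765707014 -41.420982276932264
35 14 38.92336534436654 -40.10397855637983
40 11 40.246800691584426 -40.41891002839392
45 15 39.65202922498605 -41.57336858078324
60 39.42986060128959 -40.1250910399782
100 39.73821272210729 -40.12567435880421
155 39.07949003134048 -39.83247130786436
30 0 0 0 0
34 0 0 0 0
38 0 0 0 0
42 1 5.528926893591915 45.7252789390118 -13.374664863286585
46 1 5.013392671217616 49.538886367792855 -19.669859126994105
50 0 0 0 0
54 0 0 0 0
58 0 0 0 0
62 1 8.71632069221732
[... 3410 characters left out ...]
 3.5, "gripper": 0.4}, {"x": 3.66, "y": -1.06, "z": 0.0, "ax": 0.0, "ay": -0.0, "az": 3.4, "gripper": 0.4}, {"x": 3.6, "y": -1.28, "z": 0.0, "ax": 0.0, "ay": -0.0, "az": 3.5, "gripper": 0.4}, {"x": 3.51, "y": -1.49, "z": 0.0, "ax": 0.0, "ay": -0.0, "az": 3.4, "gripper": 0.4}, {"x": -0.0, "y": -0.0, "z": 2.6, "ax": 0.0, "ay": -6.6, "az": 0.0, "gripper": 0.4}]
[{"x": 0.3, "y": -0.0, "z": 2.58, "ax": 0.0, "ay": -6.6, "az": 0.0, "gripper": 0.4}, {"x": 0.59, "y": -0.0, "z": 2.53, "ax": 0.0, "ay": -6.6, "az": 0.0, "gripper": 0.4}, {"x": 0.88, "y": -0.0, "z": 2.45, "ax": 0.0, "ay": -6.6, "az": 0.0, "gripper": 0.4}, {"x": 1.16, "y": -0.0, "z": 2.33, "ax": 0.0, "ay": -6.6, "az": 0.0, "gripper": 0.4}]
```

send_rows --targets '[{"z": -3.3,"gripper": 0.4},{"z": -3.3,"gripper": 0.4},{"z": -3.3,"gripper": 0.4},{"x": 2.65,"y": 2.74,"az": 3.4,"gripper": 0.4},{"x": 2.81,"y": 2.58,"az": 3.5,"gripper": 0.4}]'

```text
$.targets[0]: bad value
```

send_rows --targets '[{"x": 2.96,"y": 2.4,"az": 3.4,"gripper": 0.4},{"x": 3.1,"y": 2.22,"az": 3.5,"gripper": 0.4},{"x": 3.23,"y": 2.03,"az": 3.4,"gripper": 0.4},{"x": 3.34,"y": 1.84,"az": 3.5,"gripper": 0.4},{"x": 3.45,"y": 1.63,"az": 3.4,"gripper": 0.4}]'

```text
$.targets[0]: bad value
```

send_rows --targets '[{"x": 3.54,"y": 1.42,"az": 3.5,"gripper": 0.4},{"x": 3.62,"y": 1.2,"az": 3.4,"gripper": 0.4},{"x": 3.69,"y": 0.99,"az": 3.5,"gripper": 0.4},{"x": 3.74,"y": 0.76,"az": 3.4,"gripper": 0.4},{"x": 3.78,"y": 0.54,"az": 3.5,"gripper": 0.4}]'

```text
$.targets[0]: bad value
```

send_rows --targets '[{"x": 0,"y": 0,"z": -3.3,"ax": 0,"ay": 0,"az": 0,"gripper": 0.4},{"x": 0,"y": 0,"z": -3.3,"ax": 0,"ay": 0,"az": 0,"gripper": 0.4},{"x": 0,"y": 0,"z": -3.3,"ax": 0,"ay": 0,"az": 0,"gripper": 0.4},{"x": 2.65,"y": 2.74,"z": 0,"ax": 0,"ay": 0,"az": 3.4,"gripper": 0.4},{"x": 2.81,"y": 2.58,"z": 0,"ax": 0,"ay": 0,"az": 3.5,"gripper": 0.4}]'

```text
clock: 1.52
position: [271.7, 505.3, 332.2]
ee_rot: [0.966, -0.258, 0.0, -0.002]
contact_force: [1.1, 0.1, -1.1]
gripper_width: 26.4
grasp_force: 0.0
```

send_rows --targets '[{"x": 2.96,"y": 2.4,"z": 0,"ax": 0,"ay": 0,"az": 3.4,"gripper": 0.4},{"x": 3.1,"y": 2.22,"z": 0,"ax": 0,"ay": 0,"az": 3.5,"gripper": 0.4},{"x": 3.23,"y": 2.03,"z": 0,"ax": 0,"ay": 0,"az": 3.4,"gripper": 0.4},{"x": 3.34,"y": 1.84,"z": 0,"ax": 0,"ay": 0,"az": 3.5,"gripper": 0.4},{"x": 3.45,"y": 1.63,"z": 0,"ax": 0,"ay": 0,"az": 3.4,"gripper": 0.4}]'

```text
clock: 1.93
position: [340.3, 324.2, 330.6]
ee_rot: [0.916, -0.401, 0.0, -0.0]
contact_force: [1.3, -0.1, 0.0]
gripper_width: 26.1
grasp_force: 0.0
```

send_rows --targets '[{"x": 3.54,"y": 1.42,"z": 0,"ax": 0,"ay": 0,"az": 3.5,"gripper": 0.4},{"x": 3.62,"y": 1.2,"z": 0,"ax": 0,"ay": 0,"az": 3.4,"gripper": 0.4},{"x": 3.69,"y": 0.99,"z": 0,"ax": 0,"ay": 0,"az": 3.5,"gripper": 0.4},{"x": 3.74,"y": 0.76,"z": 0,"ax": 0,"ay": 0,"az": 3.4,"gripper": 0.4},{"x": 3.78,"y": 0.54,"z": 0,"ax": 0,"ay": 0,"az": 3.5,"gripper": 0.4}]'

```text
clock: 2.35
position: [408.6, 146.0, 330.8]
ee_rot: [0.845, -0.534, 0.0, -0.001]
contact_force: [-0.2, 1.3, 0.2]
gripper_width: 25.9
grasp_force: 0.0
```

send_rows --targets '[{"x": 3.8,"y": 0.3,"z": 0,"ax": 0,"ay": 0,"az": 3.4,"gripper": 0.4},{"x": 3.82,"y": 0.08,"z": 0,"ax": 0,"ay": 0,"az": 3.5,"gripper": 0.4},{"x": 3.81,"y": -0.16,"z": 0,"ax": 0,"ay": 0,"az": 3.4,"gripper": 0.4},{"x": 3.8,"y": -0.38,"z": 0,"ax": 0,"ay": 0,"az": 3.5,"gripper": 0.4},{"x": 3.77,"y": -0.61,"z": 0,"ax": 0,"ay": 0,"az": 3.4,"gripper": 0.4}]'

```text
clock: 2.77
position: [477.1, -32.2, 330.7]
ee_rot: [0.756, -0.655, 0.0, -0.0]
contact_force: [0.6, 0.1, 0.9]
gripper_width: 25.6
grasp_force: 0.0
```

send_rows --targets '[{"x": 3.72,"y": -0.84,"z": 0,"ax": 0,"ay": 0,"az": 3.5,"gripper": 0.4},{"x": 3.66,"y": -1.06,"z": 0,"ax": 0,"ay": 0,"az": 3.4,"gripper": 0.4},{"x": 3.6,"y": -1.28,"z": 0,"ax": 0,"ay": 0,"az": 3.5,"gripper": 0.4},{"x": 3.51,"y": -1.49,"z": 0,"ax": 0,"ay": 0,"az": 3.4,"gripper": 0.4},{"x": 0,"y": 0,"z": 0,"ax": 0,"ay": 0,"az": 0,"gripper": 0.4}]'

```text
clock: 3.18
position: [533.0, -177.7, 328.9]
ee_rot: [-0.67, 0.742, 0.0, -0.001]
contact_force: [0.2, 0.2, -0.0]
gripper_width: 25.1
grasp_force: 0.0
```

```bash
python3 - <<'E'
from h import *
plan([(world(-210,-18,200),Rt(33)),(world(-175,-18,60),Rt(33)),(world(-165,-18,13),Rt(33))],0.4)
E
```

```text
[{"x": -0.09, "y": 0.08, "z": 2.58, "ax": -0.0, "ay": -6.6, "az": -0.1, "gripper": 0.4}, {"x": 0.2, "y": 0.08, "z": 2.57, "ax": -0.0, "ay": -6.6, "az": -0.1, "gripper": 0.4}, {"x": 0.5, "y": 0.08, "z": 2.53, "ax": -0.0, "ay": -6.6, "az": -0.1, "gripper": 0.4}, {"x": 0.78, "y": 0.08, "z": 2.46, "ax": -0.0, "ay": -6.6, "az": -0.1, "gripper": 0.4}, {"x": 1.06, "y": 0.09, "z": 2.35, "ax": -0.0, "ay": -6.7, "az": -0.1, "gripper": 0.4}]
[{"x": 1.17, "y": 0.0, "z": 3.41, "ax": -0.0, "ay": 0.0, "az": 0.0, "gripper": 0.4}, {"x": 1.18, "y": 0.0, "z": 3.41, "ax": -0.0, "ay": 0.0, "az": 0.0, "gripper": 0.4}, {"x": 1.17, "y": 0.01, "z": 3.41, "ax": -0.0, "ay": 0.0, "az": 0.0, "gripper": 0.4}, {"x": 1.18, "y": 0.0, "z": 3.42, "ax": -0.0, "ay": 0.0, "az": 0.1, "gripper": 0.4}, {"x": 0.86, "y": 0.0, "z": 2.24, "ax": -0.0, "ay": 0.0, "az": -0.0, "gripper": 0.4}]
[{"x": 0.86, "y": 0.0, "z": 2.24, "ax": -0.0, "ay": 0.0, "az": -0.0, "gripper": 0.4}]
```

send_rows --targets '[{"x": -0.09,"y": 0.08,"z": 2.58,"ax": 0,"ay": -6.6,"az": -0.1,"gripper": 0.4},{"x": 0.2,"y": 0.08,"z": 2.57,"ax": 0,"ay": -6.6,"az": -0.1,"gripper": 0.4},{"x": 0.5,"y": 0.08,"z": 2.53,"ax": 0,"ay": -6.6,"az": -0.1,"gripper": 0.4},{"x": 0.78,"y": 0.08,"z": 2.46,"ax": 0,"ay": -6.6,"az": -0.1,"gripper": 0.4},{"x": 1.06,"y": 0.09,"z": 2.35,"ax": 0,"ay": -6.7,"az": -0.1,"gripper": 0.4}]'

```text
clock: 3.6
position: [528.9, -167.5, 202.1]
ee_rot: [-0.648, 0.705, 0.191, 0.214]
contact_force: [0.5, 0.3, -0.2]
gripper_width: 25.7
grasp_force: 0.0
```

send_rows --targets '[{"x": 1.17,"y": 0,"z": 3.41,"ax": 0,"ay": 0,"az": 0,"gripper": 0.4},{"x": 1.18,"y": 0,"z": 3.41,"ax": 0,"ay": 0,"az": 0,"gripper": 0.4},{"x": 1.17,"y": 0,"z": 3.41,"ax": 0,"ay": 0,"az": 0,"gripper": 0.4},{"x": 1.18,"y": 0,"z": 3.42,"ax": 0,"ay": 0,"az": 0,"gripper": 0.4},{"x": 0,"y": 0,"z": 0,"ax": 0,"ay": 0,"az": 0,"gripper": 0.4}]'

```text
clock: 4.02
position: [527.3, -129.6, 55.0]
ee_rot: [-0.646, 0.707, 0.198, 0.208]
contact_force: [-0.7, 0.6, -0.5]
gripper_width: 26.0
grasp_force: 0.0
```

```bash
python3 - <<'E'
from h import *
s=arm.read_state();p=s['position'];print(p,dock(p),(R.from_quat(s['ee_rot'])).as_matrix().round(2))
plan([(world(-165,-18,13),Rt(33))],0.4,maxmm=15)
E
```

```text
[ 527.29895596 -129.5637864    55.01557365] [-167.18167278  -11.96365096] [[-0.08 -1.    0.04]
 [-0.83  0.09  0.55]
 [-0.55  0.01 -0.83]]
[{"x": 0.71, "y": -0.22, "z": 1.21, "ax": 0.3, "ay": 0.1, "az": 0.0, "gripper": 0.4}, {"x": 0.71, "y": -0.21, "z": 1.21, "ax": 0.3, "ay": 0.1, "az": 0.0, "gripper": 0.4}, {"x": 0.7, "y": -0.2, "z": 1.21, "ax": 0.2, "ay": 0.2, "az": 0.0, "gripper": 0.4}]
```

send_rows --targets '[{"x": 0.71,"y": -0.22,"z": 1.21,"ax": 0.3,"ay": 0.1,"az": 0,"gripper": 0.4},{"x": 0.71,"y": -0.21,"z": 1.21,"ax": 0.3,"ay": 0.1,"az": 0,"gripper": 0.4},{"x": 0.7,"y": -0.2,"z": 1.21,"ax": 0.2,"ay": 0.2,"az": 0,"gripper": 0.4},{"x": 0,"y": 0,"z": 0,"ax": 0,"ay": 0,"az": 0,"gripper": 0.4}]'

```text
clock: 4.35
position: [537.8, -130.9, 18.4]
ee_rot: [-0.647, 0.708, 0.185, 0.212]
contact_force: [0.0, 0.3, -0.2]
gripper_width: 25.4
grasp_force: 0.0
```

```bash
python3 - <<'E'
from h import *
s=arm.read_state();p=s['position'];print(p,dock(p),s['contact_force'],s['gripper_width'])
im,W=cloud('side');save('side1',cv2.resize(im[110:230,190:320],None,fx=4,fy=4))
P=cloud('top')[1].reshape(-1,3)
fo=P[(P[:,2]>235)&(P[:,2]<246)];fo=fo[(abs(fo[:,0]-540)<40)&(abs(fo[:,1]+54)<40)];print((fo.min(0)+fo.max(0))/2,dock((fo.min(0)+fo.max(0))/2))
plan([(world(-140,-18,13),Rt(33)),(world(-100,-9,13),Rt(33))],0.4,maxmm=5)
E
```

```text
[ 537.81711636 -130.92209121   18.41016656] [-167.53914289  -22.5631276 ] [ 0.01364384  0.29242554 -0.16172115] 25.435436812119065
[540.65506396 -54.39910547 240.54586124] [-91.09075064 -18.15125542]
[{"x": -0.33, "y": 0.09, "z": 0.35, "ax": -0.1, "ay": -0.1, "az": 0.1, "gripper": 0.4}, {"x": -0.33, "y": 0.09, "z": 0.35, "ax": -0.1, "ay": -0.0, "az": 0.1, "gripper": 0.4}, {"x": -0.33, "y": 0.09, "z": 0.35, "ax": -0.1, "ay": -0.1, "az": 0.1, "gripper": 0.4}, {"x": -0.33, "y": 0.09, "z": 0.36, "ax": -0.1, "ay": -0.0, "az": 0.1, "gripper": 0.4}, {"x": -0.32, "y": 0.09, "z": 0.35, "ax": -0.1, "ay": -0.1, "az": 0.1, "gripper": 0.4}]
[{"x": -0.33, "y": 0.09, "z": 0.36, "ax": -0.2, "ay": -0.0, "az": 0.0, "gripper": 0.4}, {"x": -0.37, "y": 0.1, "z": 0.24, "ax": 0.0, "ay": -0.0, "az": 0.0, "gripper": 0.4}, {"x": -0.37, "y": 0.1, "z": 0.24, "ax": 0.0, "ay": -0.0, "az": 0.0, "gripper": 0.4}, {"x": -0.37, "y": 0.1, "z": 0.24, "ax": 0.0, "ay": -0.0, "az": 0.0, "gripper": 0.4}, {"x": -0.37, "y": 0.1, "z": 0.24, "ax": 0.0, "ay": -0.0, "az": 0.0, "gripper": 0.4}]
[{"x": -0.37, "y": 0.1, "z": 0.24, "ax": 0.0, "ay": -0.0, "az": 0.0, "gripper": 0.4}, {"x": -0.38, "y": 0.1, "z": 0.24, "ax": 0.0, "ay": -0.0, "az": 0.0, "gripper": 0.4}, {"x": -0.37, "y": 0.1, "z": 0.25, "ax": 0.0, "ay": -0.0, "az": 0.0, "gripper": 0.4}, {"x": -0.38, "y": 0.1, "z": 0.24, "ax": 0.0, "ay": -0.0, "az": 0.0, "gripper": 0.4}, {"x": -0.37, "y": 0.1, "z": 0.25, "ax": 0.0, "ay": -0.0, "az": 0.0, "gripper": 0.4}]
```

View pics/side1.png

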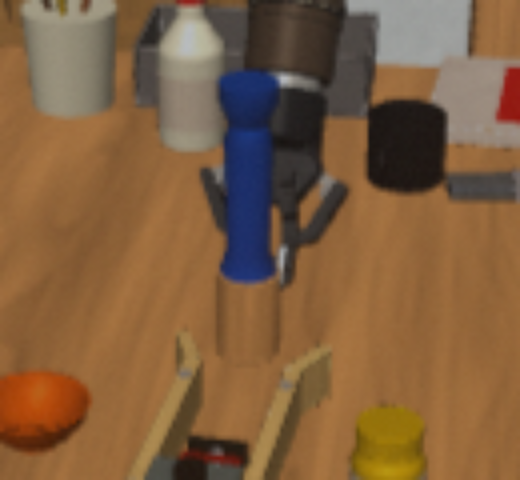

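send_rows --targets '[{"x": -0.33,"y": 0.09,"z": 0.35,"ax": -0.1,"ay": 0,"az": 0.1,"gripper": 0.4},{"x": -0.33,"y": 0.09,"z": 0.35,"ax": -0.1,"ay": 0,"az": 0.1,"gripper": 0.4},{"x": -0.33,"y": 0.09,"z": 0.35,"ax": -0.1,"ay": -0.1,"az": 0.1,"gripper": 0.4},{"x": -0.33,"y": 0.09,"z": 0.36,"ax": -0.1,"ay": 0,"az": 0.1,"gripper": 0.4},{"x": -0.32,"y": 0.09,"z": 0.35,"ax": -0.1,"ay": -0.1,"az": 0.1,"gripper": 0.4}]'

```text
clock: 4.87
position: [536.1, -106.9, 13.8]
ee_rot: [-0.645, 0.71, 0.19, 0.21]
contact_force: [0.1, 0.0, 0.4]
gripper_width: 25.6
grasp_force: 0.0
```

```bash
cat >> h.py <<'E'
def where():
    s=arm.read_state();p=s['position'];d=dock(p);print('dock',d.round(1),'z',round(p[2],1),'F',np.round([s['contact_force']@f,-(s['contact_force']@lat),s['contact_force'][2]],1),'w',round(s['gripper_width'],1),'rotErr',np.degrees((R.from_quat(s['ee_rot']).inv()*Rt(33)).as_rotvec()).round(1),round(s['clock'],2))
def candle():
    P=cloud('top')[1].reshape(-1,3)
    q=P[(P[:,2]>234)&(P[:,2]<247)]
    q=q[(abs(q[:,0]-540)<50)&(q[:,1]>-110)&(q[:,1]<150)]
    c=(q.min(0)+q.max(0))/2;print('candle',c.round(1),dock(c).round(1),(q.max(0)-q.min(0)).round(0))
E
python3 - <<'E'
from h import *
where()
plan([(world(-122,-17,12),Rt(33))],0.4,maxmm=4)
E
```

```text
dock [-143.8  -18.5] z 13.8 F [ 0.  -0.1  0.4] w 25.6 rotErr [-0.2 -0.1  0. ] 4.87
[{"x": -0.29, "y": 0.03, "z": 0.22, "ax": -0.0, "ay": -0.0, "az": 0.0, "gripper": 0.4}, {"x": -0.29, "y": 0.03, "z": 0.22, "ax": -0.0, "ay": -0.0, "az": 0.0, "gripper": 0.4}, {"x": -0.29, "y": 0.02, "z": 0.22, "ax": -0.0, "ay": -0.0, "az": 0.0, "gripper": 0.4}, {"x": -0.29, "y": 0.03, "z": 0.22, "ax": -0.1, "ay": -0.0, "az": 0.0, "gripper": 0.4}, {"x": -0.29, "y": 0.02, "z": 0.23, "ax": -0.0, "ay": -0.0, "az": 0.0, "gripper": 0.4}]
[{"x": -0.28, "y": 0.03, "z": 0.22, "ax": -0.1, "ay": -0.1, "az": 0.0, "gripper": 0.4}]
```

send_rows --targets '[{"x": -0.29,"y": 0.03,"z": 0.22,"ax": 0,"ay": 0,"az": 0,"gripper": 0.4},{"x": -0.29,"y": 0.03,"z": 0.22,"ax": 0,"ay": 0,"az": 0,"gripper": 0.4},{"x": -0.29,"y": 0.02,"z": 0.22,"ax": 0,"ay": 0,"az": 0,"gripper": 0.4},{"x": -0.29,"y": 0.03,"z": 0.22,"ax": -0.1,"ay": 0,"az": 0,"gripper": 0.4},{"x": -0.29,"y": 0.02,"z": 0.23,"ax": 0,"ay": 0,"az": 0,"gripper": 0.4}]'

```text
clock: 5.28
position: [536.6, -89.0, 12.1]
ee_rot: [-0.645, 0.71, 0.19, 0.21]
contact_force: [0.5, -0.6, 0.4]
gripper_width: 25.7
grasp_force: 0.0
```

```bash
python3 - <<'E'
from h import *
where();candle()
plan([(world(-103,-13,12),Rt(33))],0.4,maxmm=4)
E
```

```text
dock [-126.   -17.4] z 12.1 F [-0.5 -0.6  0.4] w 25.7 rotErr [-0.1 -0.1 -0. ] 5.28
candle [540.7 -54.6 240.8] [-91.3 -18.2] [46. 45. 10.]
[{"x": -0.31, "y": 0.07, "z": 0.2, "ax": -0.0, "ay": -0.0, "az": -0.0, "gripper": 0.4}, {"x": -0.31, "y": 0.07, "z": 0.2, "ax": -0.0, "ay": -0.0, "az": -0.0, "gripper": 0.4}, {"x": -0.31, "y": 0.07, "z": 0.2, "ax": -0.0, "ay": -0.0, "az": -0.0, "gripper": 0.4}, {"x": -0.31, "y": 0.07, "z": 0.2, "ax": -0.0, "ay": -0.0, "az": -0.0, "gripper": 0.4}, {"x": -0.31, "y": 0.07, "z": 0.21, "ax": -0.0, "ay": -0.0, "az": -0.0, "gripper": 0.4}]
[{"x": -0.32, "y": 0.07, "z": 0.2, "ax": -0.0, "ay": -0.1, "az": -0.0, "gripper": 0.4}]
```

send_rows --targets '[{"x": -0.15,"y": 0,"z": 0.1,"ax": 0,"ay": 0,"az": 0,"gripper": 0.4},{"x": -0.15,"y": 0,"z": 0.1,"ax": 0,"ay": 0,"az": 0,"gripper": 0.4},{"x": -0.2,"y": 0.05,"z": 0.13,"ax": 0,"ay": 0,"az": 0,"gripper": 0.4},{"x": -0.25,"y": 0.06,"z": 0.16,"ax": 0,"ay": 0,"az": 0,"gripper": 0.4},{"x": -0.25,"y": 0.06,"z": 0.16,"ax": 0,"ay": 0,"az": 0,"gripper": 0.4}]'

```text
clock: 5.75
position: [536.3, -77.8, 12.0]
ee_rot: [-0.645, 0.71, 0.189, 0.21]
contact_force: [0.7, -2.9, -0.6]
gripper_width: 25.6
grasp_force: 1.5
```

```bash
python3 - <<'E'
from h import *
where();candle()
plan([(world(-80,-9,12),Rt(33))],0.4,maxmm=4)
E
```

```text
dock [-114.8  -16.1] z 12.0 F [-2.9 -1.  -0.6] w 25.6 rotErr [-0.1 -0.2 -0. ] 5.75
candle [539.6 -46.5 240. ] [-83.4 -16.4] [47. 45. 11.]
[{"x": -0.32, "y": 0.08, "z": 0.21, "ax": -0.0, "ay": -0.0, "az": -0.0, "gripper": 0.4}, {"x": -0.32, "y": 0.07, "z": 0.21, "ax": -0.0, "ay": -0.0, "az": -0.0, "gripper": 0.4}, {"x": -0.32, "y": 0.08, "z": 0.2, "ax": -0.0, "ay": -0.0, "az": -0.0, "gripper": 0.4}, {"x": -0.31, "y": 0.07, "z": 0.21, "ax": -0.0, "ay": -0.0, "az": -0.0, "gripper": 0.4}, {"x": -0.32, "y": 0.08, "z": 0.2, "ax": -0.0, "ay": -0.0, "az": -0.0, "gripper": 0.4}]
[{"x": -0.31, "y": 0.07, "z": 0.21, "ax": -0.0, "ay": -0.0, "az": -0.0, "gripper": 0.4}, {"x": -0.32, "y": 0.08, "z": 0.2, "ax": -0.0, "ay": -0.0, "az": -0.0, "gripper": 0.4}, {"x": -0.31, "y": 0.07, "z": 0.21, "ax": -0.1, "ay": -0.1, "az": -0.0, "gripper": 0.4}, {"x": -0.32, "y": 0.08, "z": 0.2, "ax": -0.0, "ay": -0.0, "az": -0.0, "gripper": 0.4}]
```

send_rows --targets '[{"x": -0.34,"y": 0.11,"z": 0.22,"ax": 0,"ay": 0,"az": 0,"gripper": 0.4},{"x": -0.34,"y": 0.11,"z": 0.22,"ax": 0,"ay": 0,"az": 0,"gripper": 0.4},{"x": -0.34,"y": 0.11,"z": 0.22,"ax": 0,"ay": 0,"az": 0,"gripper": 0.4},{"x": -0.34,"y": 0.11,"z": 0.22,"ax": 0,"ay": 0,"az": 0,"gripper": 0.4},{"x": -0.34,"y": 0.11,"z": 0.22,"ax": 0,"ay": 0,"az": 0,"gripper": 0.4}]'

```text
clock: 6.22
position: [532.3, -56.1, 12.0]
ee_rot: [-0.645, 0.71, 0.19, 0.21]
contact_force: [1.3, -3.4, 0.1]
gripper_width: 25.6
grasp_force: 1.5
```

send_rows --targets '[{"x": -0.34,"y": 0.11,"z": 0.22,"ax": 0,"ay": 0,"az": 0,"gripper": 0.4},{"x": -0.34,"y": 0.11,"z": 0.22,"ax": 0,"ay": 0,"az": 0,"gripper": 0.4},{"x": -0.34,"y": 0.11,"z": 0.22,"ax": 0,"ay": 0,"az": 0,"gripper": 0.4},{"x": -0.34,"y": 0.11,"z": 0.22,"ax": 0,"ay": 0,"az": 0,"gripper": 0.4},{"x": -0.34,"y": 0.11,"z": 0.22,"ax": 0,"ay": 0,"az": 0,"gripper": 0.4}]'

```text
clock: 6.63
position: [528.8, -35.5, 12.0]
ee_rot: [-0.645, 0.71, 0.19, 0.21]
contact_force: [0.5, -1.4, 0.4]
gripper_width: 26.0
grasp_force: 1.6
```

```bash
python3 - <<'E'
from h import *
where();candle()
plan([(world(-57,-0,12),Rt(33))],0.4,maxmm=4)
E
```

```text
dock [-73.4  -4.5] z 12.0 F [-1.3 -0.7  0.4] w 26.0 rotErr [-0.1 -0.1 -0. ] 6.63
candle [532.1  -4.5 239.8] [-42.2  -4.9] [47. 45. 10.]
[{"x": -0.26, "y": 0.08, "z": 0.17, "ax": -0.0, "ay": -0.0, "az": -0.0, "gripper": 0.4}, {"x": -0.26, "y": 0.08, "z": 0.17, "ax": -0.0, "ay": -0.0, "az": -0.0, "gripper": 0.4}, {"x": -0.26, "y": 0.09, "z": 0.17, "ax": -0.0, "ay": -0.0, "az": -0.0, "gripper": 0.4}, {"x": -0.26, "y": 0.08, "z": 0.17, "ax": -0.0, "ay": -0.0, "az": -0.0, "gripper": 0.4}, {"x": -0.26, "y": 0.09, "z": 0.18, "ax": -0.0, "ay": -0.0, "az": -0.0, "gripper": 0.4}]
```

send_rows --targets '[{"x": -0.27,"y": 0.09,"z": 0.175,"ax": 0,"ay": 0,"az": 0,"gripper": 0.4},{"x": -0.27,"y": 0.09,"z": 0.175,"ax": 0,"ay": 0,"az": 0,"gripper": 0.4},{"x": -0.27,"y": 0.09,"z": 0.175,"ax": 0,"ay": 0,"az": 0,"gripper": 0.4},{"x": -0.27,"y": 0.09,"z": 0.175,"ax": 0,"ay": 0,"az": 0,"gripper": 0.4},{"x": -0.27,"y": 0.09,"z": 0.175,"ax": 0,"ay": 0,"az": 0,"gripper": 0.4}]'

```text
clock: 7.1
position: [525.9, -19.2, 12.0]
ee_rot: [-0.645, 0.71, 0.19, 0.21]
contact_force: [0.6, -3.4, -0.1]
gripper_width: 25.6
grasp_force: 1.6
```

send_rows --targets '[{"x": -0.335,"y": 0.02,"z": 0.218,"ax": 0,"ay": 0,"az": 0,"gripper": 0.4},{"x": -0.335,"y": 0.02,"z": 0.218,"ax": 0,"ay": 0,"az": 0,"gripper": 0.4},{"x": -0.335,"y": 0,"z": 0.218,"ax": 0,"ay": 0,"az": 0,"gripper": 0.4},{"x": -0.335,"y": 0,"z": 0.218,"ax": 0,"ay": 0,"az": 0,"gripper": 0.4},{"x": -0.335,"y": 0,"z": 0.218,"ax": 0,"ay": 0,"az": 0,"gripper": 0.4}]'

```text
clock: 7.52
position: [527.2, 0.9, 11.9]
ee_rot: [-0.645, 0.71, 0.19, 0.21]
contact_force: [-0.4, -4.2, 0.6]
gripper_width: 25.8
grasp_force: 1.8
```

```bash
python3 - <<'E'
from h import *
where();candle()
im,W=cloud('side');save('side2',cv2.resize(im[110:250,190:320],None,fx=4,fy=4))
E
```

```text
dock [-37.3   0.5] z 11.9 F [-4.2  0.   0.6] w 25.8 rotErr [-0.  -0.1 -0. ] 7.52
candle [530.3  32.1 240.1] [-5.9  0.3] [47. 45. 11.]
```

View pics/side2.png

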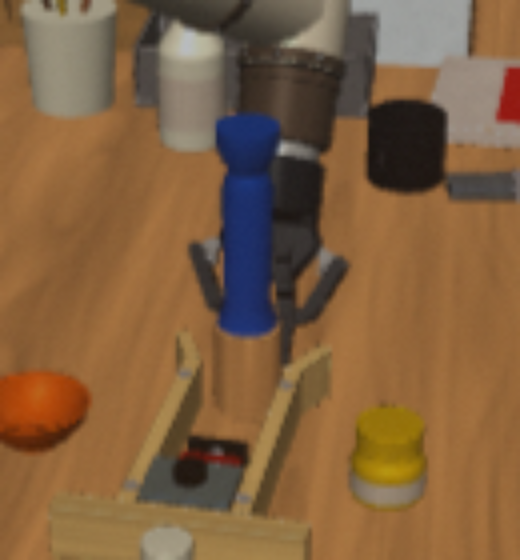

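send_rows --targets '[{"x": -0.335,"y": 0,"z": 0.218,"ax": 0,"ay": 0,"az": 0,"gripper": 0.4},{"x": -0.335,"y": 0,"z": 0.218,"ax": 0,"ay": 0,"az": 0,"gripper": 0.4},{"x": -0.335,"y": 0,"z": 0.218,"ax": 0,"ay": 0,"az": 0,"gripper": 0.4},{"x": -0.335,"y": 0,"z": 0.218,"ax": 0,"ay": 0,"az": 0,"gripper": 0.4},{"x": -0.335,"y": 0,"z": 0.218,"ax": 0,"ay": 0,"az": 0,"gripper": 0.4}]'

```text
clock: 8.03
position: [529.4, 20.7, 11.9]
ee_rot: [-0.645, 0.71, 0.19, 0.21]
contact_force: [0.0, -2.7, 2.1]
gripper_width: 25.8
grasp_force: 1.9
```

send_rows --targets '[{"x": -0.21,"y": 0,"z": 0.136,"ax": 0,"ay": 0,"az": 0,"gripper": 0.4},{"x": -0.21,"y": 0,"z": 0.136,"ax": 0,"ay": 0,"az": 0,"gripper": 0.4},{"x": -0.21,"y": 0,"z": 0.136,"ax": 0,"ay": 0,"az": 0,"gripper": 0.4},{"x": -0.21,"y": 0,"z": 0.136,"ax": 0,"ay": 0,"az": 0,"gripper": 0.4},{"x": -0.21,"y": 0,"z": 0.136,"ax": 0,"ay": 0,"az": 0,"gripper": 0.4}]'

```text
clock: 8.45
position: [530.5, 33.0, 11.9]
ee_rot: [-0.645, 0.71, 0.19, 0.21]
contact_force: [-0.9, -3.0, 1.1]
gripper_width: 26.0
grasp_force: 1.9
```

```bash
python3 - <<'E'
from h import *
where();candle()
E
```

```text
dock [-5.1  0.2] z 11.9 F [-3.1  0.6  1.1] w 26.0 rotErr [-0.1 -0.1 -0. ] 8.45
candle [534.3  63.5 240. ] [25.7 -0.6] [45. 45. 10.]
```

send_rows --targets '[{"x": -0.17,"y": 0,"z": 0.11,"ax": 0,"ay": 0,"az": 0,"gripper": 0.4},{"x": -0.17,"y": 0,"z": 0.11,"ax": 0,"ay": 0,"az": 0,"gripper": 0.4},{"x": -0.17,"y": 0,"z": 0.11,"ax": 0,"ay": 0,"az": 0,"gripper": 0.4},{"x": -0.17,"y": 0,"z": 0.11,"ax": 0,"ay": 0,"az": 0,"gripper": 0.4},{"x": -0.17,"y": 0,"z": 0.11,"ax": 0,"ay": 0,"az": 0,"gripper": 0.4}]'

```text
clock: 8.92
position: [531.5, 43.0, 11.9]
ee_rot: [-0.645, 0.71, 0.19, 0.21]
contact_force: [0.2, -4.2, 1.2]
gripper_width: 25.6
grasp_force: 1.9
```

send_rows --targets '[{"x": -0.17,"y": 0,"z": 0.11,"ax": 0,"ay": 0,"az": 0,"gripper": 0.4},{"x": -0.17,"y": 0,"z": 0.11,"ax": 0,"ay": 0,"az": 0,"gripper": 0.4},{"x": -0.17,"y": 0,"z": 0.11,"ax": 0,"ay": 0,"az": 0,"gripper": 0.4},{"x": -0.17,"y": 0,"z": 0.11,"ax": 0,"ay": 0,"az": 0,"gripper": 0.4},{"x": -0.17,"y": 0,"z": 0.11,"ax": 0,"ay": 0,"az": 0,"gripper": 0.4}]'

```text
clock: 9.33
position: [532.5, 53.1, 11.9]
ee_rot: [-0.645, 0.71, 0.19, 0.21]
contact_force: [-0.1, -3.9, 0.5]
gripper_width: 25.7
grasp_force: 2.0
```

```bash
python3 - <<'E'
from h import *
where();candle()
P=cloud('top')[1].reshape(-1,3)
q=P[(P[:,2]>12)&(P[:,2]<40)];D=(q[:,:2]-O[:2])@np.stack([f[:2],-lat[:2]],1)
x=np.sort(D[(abs(D[:,1])<22)&(D[:,0]>60)&(D[:,0]<104),0]);print(len(x),x[:25].round(1))
E
```

```text
dock [15.2  0.2] z 11.9 F [-3.9 -0.3  0.5] w 25.7 rotErr [-0.1 -0.1 -0. ] 9.33
candle [525.7  23.5 241.6] [-15.    4.1] [ 68. 166.  10.]
40 [90.1 90.5 90.8 90.8 90.8 90.9 91.  91.4 91.4 92.3 92.5 92.8 93.6 93.8
 93.8 94.  94.1 94.7 94.7 95.1 95.2 95.3 95.8 95.8 95.9]
```

send_rows --targets '[{"x": -0.134,"y": 0,"z": 0.087,"ax": 0,"ay": 0,"az": 0,"gripper": 0.4},{"x": -0.134,"y": 0,"z": 0.087,"ax": 0,"ay": 0,"az": 0,"gripper": 0.4},{"x": -0.134,"y": 0,"z": 0.087,"ax": 0,"ay": 0,"az": 0,"gripper": 0.4},{"x": -0.134,"y": 0,"z": 0.087,"ax": 0,"ay": 0,"az": 0,"gripper": 0.4},{"x": -0.134,"y": 0,"z": 0.087,"ax": 0,"ay": 0,"az": 0,"gripper": 0.4}]'

```text
clock: 9.85
position: [534.1, 60.4, 12.3]
ee_rot: [-0.645, 0.71, 0.189, 0.21]
contact_force: [0.0, -6.4, 6.2]
gripper_width: 25.4
grasp_force: 1.3
```

send_rows --targets '[{"x": -0.05,"y": 0,"z": 0.033,"ax": 0,"ay": 0,"az": 0,"gripper": 0.4},{"x": -0.05,"y": 0,"z": 0.033,"ax": 0,"ay": 0,"az": 0,"gripper": 0.4},{"x": -0.05,"y": 0,"z": 0.033,"ax": 0,"ay": 0,"az": 0,"gripper": 0.4},{"x": -0.05,"y": 0,"z": 0.033,"ax": 0,"ay": 0,"az": 0,"gripper": 0.4},{"x": -0.05,"y": 0,"z": 0.033,"ax": 0,"ay": 0,"az": 0,"gripper": 0.4}]'

```text
clock: 10.27
position: [534.3, 63.5, 12.7]
ee_rot: [-0.645, 0.709, 0.189, 0.21]
contact_force: [-0.1, -5.9, 7.6]
gripper_width: 25.5
grasp_force: 1.4
```

```bash
python3 - <<'E'
from h import *
where();print(arm.read_state()['wrist_torque'])
im,W=cloud('side');a=cv2.resize(im[150:245,205:310],None,fx=4,fy=4,interpolation=2)
im,W=cloud('top');b=cv2.resize(im[140:220,210:310],None,fx=3.8,fy=3.8,interpolation=2)
c=np.zeros((400,800,3),np.uint8);c[:380,:420]=a[:380,:420];c[:304,420:800]=b[:304,:380];save('c3',c)
E
```

```text
dock [25.6 -0.7] z 12.7 F [-5.9 -0.4  7.6] w 25.5 rotErr [-0.1 -0.1  0.1] 10.27
[-1.51679336  0.14620851 -0.06692497]
```

View pics/c3.png

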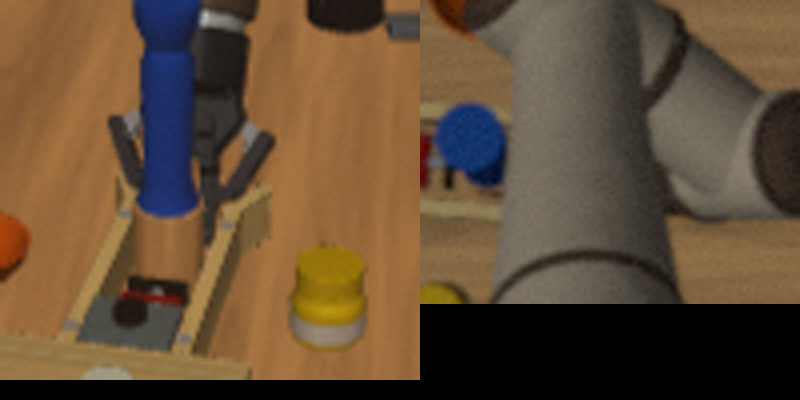

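send_rows --targets '[{"x": 0.21,"y": 0,"z": -0.135,"ax": 0,"ay": 0,"az": 0,"gripper": 0.4},{"x": 0.21,"y": 0,"z": -0.135,"ax": 0,"ay": 0,"az": 0,"gripper": 0.4},{"x": -0.15,"y": 0,"z": -0.23,"ax": 0,"ay": 0,"az": 0,"gripper": 0.45},{"x": -0.15,"y": 0,"z": -0.23,"ax": 0,"ay": 0,"az": 0,"gripper": 0.45},{"x": 0,"y": 0,"z": 0,"ax": 0,"ay": 0,"az": 0,"gripper": 0.45}]'

```text
clock: 10.78
position: [532.7, 59.2, 17.4]
ee_rot: [-0.645, 0.71, 0.19, 0.21]
contact_force: [1.2, -0.9, -0.5]
gripper_width: 23.5
grasp_force: 0.0
```

```bash
python3 - <<'E'
from h import *
where()
E
```

```text
dock [21.2  0.5] z 17.4 F [-0.8 -1.3 -0.5] w 23.5 rotErr [-0.  -0.1 -0. ] 10.78
```

send_rows --targets '[{"x": -0.085,"y": 0,"z": 0.055,"ax": 0,"ay": 0,"az": 0,"gripper": 0.45},{"x": -0.085,"y": 0,"z": 0.055,"ax": 0,"ay": 0,"az": 0,"gripper": 0.45},{"x": -0.085,"y": 0,"z": 0.055,"ax": 0,"ay": 0,"az": 0,"gripper": 0.45},{"x": -0.085,"y": 0,"z": 0.055,"ax": 0,"ay": 0,"az": 0,"gripper": 0.45},{"x": -0.085,"y": 0,"z": 0.055,"ax": 0,"ay": 0,"az": 0,"gripper": 0.45}]'

```text
clock: 11.2
position: [533.4, 63.5, 17.0]
ee_rot: [-0.645, 0.71, 0.19, 0.209]
contact_force: [0.5, -2.9, -0.2]
gripper_width: 23.5
grasp_force: 1.3
```

send_rows --targets '[{"x": -0.05,"y": 0,"z": 0.033,"ax": 0,"ay": 0,"az": 0,"gripper": 0.45},{"x": -0.05,"y": 0,"z": 0.033,"ax": 0,"ay": 0,"az": 0,"gripper": 0.45},{"x": -0.05,"y": 0,"z": 0.033,"ax": 0,"ay": 0,"az": 0,"gripper": 0.45},{"x": 0,"y": 0,"z": 0,"ax": 0,"ay": 0,"az": 0,"gripper": 0.45}]'

```text
clock: 11.53
position: [533.9, 65.5, 17.2]
ee_rot: [-0.645, 0.71, 0.19, 0.21]
contact_force: [0.6, -3.0, -0.9]
gripper_width: 23.5
grasp_force: 1.4
```

```bash
python3 - <<'E'
from h import *
where();where()
P=cloud('top')[1].reshape(-1,3)
q=P[(P[:,2]>234)&(P[:,2]<247)];D=(q[:,:2]-O[:2])@np.stack([f[:2],-lat[:2]],1)
m=(abs(D[:,1])<30)&(D[:,0]>20)&(D[:,0]<110);print(m.sum(),'front->axis',D[m,0].max()-23)
where()
E
```

```text
dock [27.6 -0. ] z 17.2 F [-3.  -0.9 -0.9] w 23.5 rotErr [-0.1 -0.1 -0. ] 11.53
dock [27.6 -0. ] z 17.2 F [-3.  -0.9 -0.9] w 23.5 rotErr [-0.1 -0.1 -0. ] 11.53
262 front->axis 59.6126261600085
dock [27.6 -0. ] z 17.2 F [-3.4 -1.4 -0.6] w 23.5 rotErr [-0.1 -0.1 -0. ] 11.58
```

send_rows --targets '[{"x": -0.05,"y": 0,"z": 0.033,"ax": 0,"ay": 0,"az": 0,"gripper": 0.45},{"x": -0.05,"y": 0,"z": 0.033,"ax": 0,"ay": 0,"az": 0,"gripper": 0.45},{"x": -0.05,"y": 0,"z": 0.033,"ax": 0,"ay": 0,"az": 0,"gripper": 0.45},{"x": -0.05,"y": 0,"z": 0.033,"ax": 0,"ay": 0,"az": 0,"gripper": 0.45}]'

```text
clock: 11.92
position: [533.8, 68.2, 17.2]
ee_rot: [-0.645, 0.71, 0.19, 0.21]
contact_force: [0.2, -3.2, -1.1]
gripper_width: 23.7
grasp_force: 1.3
```

send_rows --targets '[{"x": -0.05,"y": 0,"z": 0.033,"ax": 0,"ay": 0,"az": 0,"gripper": 0.45},{"x": -0.05,"y": 0,"z": 0.033,"ax": 0,"ay": 0,"az": 0,"gripper": 0.45},{"x": -0.05,"y": 0,"z": 0.033,"ax": 0,"ay": 0,"az": 0,"gripper": 0.45},{"x": -0.05,"y": 0,"z": 0.033,"ax": 0,"ay": 0,"az": 0,"gripper": 0.45}]'

```text
clock: 12.25
position: [534.0, 70.3, 17.2]
ee_rot: [-0.645, 0.71, 0.19, 0.21]
contact_force: [-0.8, -5.1, 0.1]
gripper_width: 23.3
grasp_force: 2.2
```

send_rows --targets '[{"x": -0.05,"y": 0,"z": 0.033,"ax": 0,"ay": 0,"az": 0,"gripper": 0.45},{"x": -0.05,"y": 0,"z": 0.033,"ax": 0,"ay": 0,"az": 0,"gripper": 0.45},{"x": 0,"y": 0,"z": 0,"ax": 0,"ay": 0,"az": 0,"gripper": 0.45}]'

```text
clock: 12.5
position: [534.1, 71.0, 17.1]
ee_rot: [-0.645, 0.71, 0.19, 0.209]
contact_force: [-1.2, -5.5, -1.1]
gripper_width: 23.4
grasp_force: 2.6
```

send_rows --targets '[{"x": -0.05,"y": 0,"z": 0.033,"ax": 0,"ay": 0,"az": 0,"gripper": 0.45},{"x": -0.05,"y": 0,"z": 0.033,"ax": 0,"ay": 0,"az": 0,"gripper": 0.45},{"x": 0,"y": 0,"z": 0,"ax": 0,"ay": 0,"az": 0,"gripper": 0.45}]'

```text
clock: 12.75
position: [534.3, 71.7, 17.1]
ee_rot: [-0.645, 0.71, 0.19, 0.209]
contact_force: [-0.9, -6.5, 0.2]
gripper_width: 23.6
grasp_force: 3.3
```

send_rows --targets '[{"x": -0.05,"y": 0,"z": 0.033,"ax": 0,"ay": 0,"az": 0,"gripper": 0.45},{"x": -0.05,"y": 0,"z": 0.033,"ax": 0,"ay": 0,"az": 0,"gripper": 0.45},{"x": 0,"y": 0,"z": 0,"ax": 0,"ay": 0,"az": 0,"gripper": 0.45}]'

```text
clock: 13.0
position: [534.4, 72.4, 17.1]
ee_rot: [-0.645, 0.71, 0.189, 0.209]
contact_force: [-0.8, -9.0, 0.3]
gripper_width: 23.7
grasp_force: 4.1
```

```bash
python3 - <<'E'
from h import *
F=[]
for i in range(4):
    arm.get_image('side');s=arm.read_state();F.append([dock(s['position'])[0],s['contact_force']@f,s['contact_force'][2],s['grasp_force']])
print(np.round(F,1))
E
```

```text
[[34.5 -8.8  0.4  4.1]
 [34.5 -8.5  0.8  4.1]
 [34.5 -9.4  0.8  4.1]
 [34.5 -9.8  0.8  4.1]]
```

send_rows --targets '[{"x": -0.05,"y": 0,"z": 0.033,"ax": 0,"ay": 0,"az": 0,"gripper": 0.45},{"x": -0.05,"y": 0,"z": 0.033,"ax": 0,"ay": 0,"az": 0,"gripper": 0.45},{"x": 0,"y": 0,"z": 0,"ax": 0,"ay": 0,"az": 0,"gripper": 0.45},{"x": 0,"y": 0,"z": 0,"ax": 0,"ay": 0,"az": 0,"gripper": 0.45},{"x": 0,"y": 0,"z": 0,"ax": 0,"ay": 0,"az": 0,"gripper": 0.45}]'

```text
clock: 13.62
position: [534.5, 73.0, 17.1]
ee_rot: [-0.646, 0.71, 0.189, 0.209]
contact_force: [-1.5, -10.7, 1.3]
gripper_width: 23.3
grasp_force: 4.9
```

```bash
python3 - <<'E'
from h import *
F=[]
for i in range(5):
    arm.get_image('side');s=arm.read_state();F.append([dock(s['position'])[0],s['contact_force']@f,s['contact_force'][2],s['grasp_force']])
print(np.round(F,1))
E
```

```text
[[ 35.2 -11.6   0.8   4.9]
 [ 35.1 -11.1   0.8   4.9]
 [ 35.2 -10.7   2.    4.9]
 [ 35.2 -10.5   1.    4.9]
 [ 35.2 -10.3   2.2   4.9]]
```

send_rows --targets '[{"x": -0.04,"y": 0,"z": 0.026,"ax": 0,"ay": 0,"az": 0,"gripper": 0.45},{"x": -0.04,"y": 0,"z": 0.026,"ax": 0,"ay": 0,"az": 0,"gripper": 0.45},{"x": 0,"y": 0,"z": 0,"ax": 0,"ay": 0,"az": 0,"gripper": 0.45},{"x": 0,"y": 0,"z": 0,"ax": 0,"ay": 0,"az": 0,"gripper": 0.45},{"x": 0,"y": 0,"z": 0,"ax": 0,"ay": 0,"az": 0,"gripper": 0.45}]'

```text
clock: 14.28
position: [534.6, 73.5, 17.1]
ee_rot: [-0.646, 0.71, 0.189, 0.209]
contact_force: [-1.9, -13.4, 1.8]
gripper_width: 23.7
grasp_force: 5.5
```

send_rows --targets '[{"x": 0,"y": 0,"z": 0,"ax": 0,"ay": 0,"az": 0,"gripper": 0.45},{"x": 0,"y": 0,"z": 0,"ax": 0,"ay": 0,"az": 0,"gripper": 0.45},{"x": 0,"y": 0,"z": 0,"ax": 0,"ay": 0,"az": 0,"gripper": 0.45},{"x": 0,"y": 0,"z": 0,"ax": 0,"ay": 0,"az": 0,"gripper": 0.45},{"x": 0,"y": 0,"z": 0,"ax": 0,"ay": 0,"az": 0,"gripper": 0.45}]'

```text
clock: 14.7
position: [534.6, 73.5, 17.1]
ee_rot: [-0.646, 0.71, 0.189, 0.209]
contact_force: [-2.6, -12.0, 0.9]
gripper_width: 23.5
grasp_force: 5.5
```

send_rows --targets '[{"x": 0.025,"y": 0,"z": -0.016,"ax": 0,"ay": 0,"az": 0,"gripper": 0.45},{"x": 0.025,"y": 0,"z": -0.016,"ax": 0,"ay": 0,"az": 0,"gripper": 0.45},{"x": 0.025,"y": 0,"z": -0.016,"ax": 0,"ay": 0,"az": 0,"gripper": 0.45},{"x": 0.025,"y": 0,"z": -0.016,"ax": 0,"ay": 0,"az": 0,"gripper": 0.45},{"x": 0.025,"y": 0,"z": -0.016,"ax": 0,"ay": 0,"az": 0,"gripper": 0.45}]'

```text
clock: 15.12
position: [534.5, 73.3, 17.1]
ee_rot: [-0.645, 0.71, 0.189, 0.209]
contact_force: [-0.9, -7.8, 0.2]
gripper_width: 23.4
grasp_force: 3.3
```

send_rows --targets '[{"x": 0.025,"y": 0,"z": -0.016,"ax": 0,"ay": 0,"az": 0,"gripper": 0.45},{"x": 0.025,"y": 0,"z": -0.016,"ax": 0,"ay": 0,"az": 0,"gripper": 0.45},{"x": 0.025,"y": 0,"z": -0.016,"ax": 0,"ay": 0,"az": 0,"gripper": 0.45},{"x": 0.025,"y": 0,"z": -0.016,"ax": 0,"ay": 0,"az": 0,"gripper": 0.45},{"x": 0.025,"y": 0,"z": -0.016,"ax": 0,"ay": 0,"az": 0,"gripper": 0.45}]'

```text
clock: 15.53
position: [534.4, 72.8, 17.2]
ee_rot: [-0.645, 0.71, 0.19, 0.21]
contact_force: [-0.4, -5.0, -1.0]
gripper_width: 23.6
grasp_force: 2.1
```

send_rows --targets '[{"x": 0.025,"y": 0,"z": -0.016,"ax": 0,"ay": 0,"az": 0,"gripper": 0.45},{"x": 0.025,"y": 0,"z": -0.016,"ax": 0,"ay": 0,"az": 0,"gripper": 0.45},{"x": 0.025,"y": 0,"z": -0.016,"ax": 0,"ay": 0,"az": 0,"gripper": 0.45},{"x": 0.025,"y": 0,"z": -0.016,"ax": 0,"ay": 0,"az": 0,"gripper": 0.45},{"x": 0.025,"y": 0,"z": -0.016,"ax": 0,"ay": 0,"az": 0,"gripper": 0.45}]'

```text
clock: 15.95
position: [534.1, 72.1, 17.2]
ee_rot: [-0.645, 0.71, 0.19, 0.21]
contact_force: [-0.7, -2.9, -1.8]
gripper_width: 23.8
grasp_force: 1.4
```

send_rows --targets '[{"x": 0.025,"y": 0,"z": -0.016,"ax": 0,"ay": 0,"az": 0,"gripper": 0.45},{"x": 0.025,"y": 0,"z": -0.016,"ax": 0,"ay": 0,"az": 0,"gripper": 0.45},{"x": 0.025,"y": 0,"z": -0.016,"ax": 0,"ay": 0,"az": 0,"gripper": 0.45},{"x": 0.025,"y": 0,"z": -0.016,"ax": 0,"ay": 0,"az": 0,"gripper": 0.45},{"x": 0.025,"y": 0,"z": -0.016,"ax": 0,"ay": 0,"az": 0,"gripper": 0.45}]'

```text
clock: 16.37
position: [534.1, 70.9, 17.4]
ee_rot: [-0.645, 0.71, 0.191, 0.21]
contact_force: [-0.6, 0.4, -0.3]
gripper_width: 23.5
grasp_force: 0.2
```

send_rows --targets '[{"x": 0.025,"y": 0,"z": -0.016,"ax": 0,"ay": 0,"az": 0,"gripper": 0.45},{"x": 0.025,"y": 0,"z": -0.016,"ax": 0,"ay": 0,"az": 0,"gripper": 0.45},{"x": 0.025,"y": 0,"z": -0.016,"ax": 0,"ay": 0,"az": 0,"gripper": 0.45},{"x": 0.04,"y": 0,"z": -0.026,"ax": 0,"ay": 0,"az": 0,"gripper": 0.45},{"x": 0.04,"y": 0,"z": -0.026,"ax": 0,"ay": 0,"az": 0,"gripper": 0.45}]'

```text
clock: 16.78
position: [534.0, 68.6, 17.3]
ee_rot: [-0.645, 0.71, 0.19, 0.21]
contact_force: [0.4, 0.5, 0.3]
gripper_width: 23.2
grasp_force: 0.0
```

send_rows --targets '[{"x": 0.1,"y": 0,"z": -0.065,"ax": 0,"ay": 0,"az": 0,"gripper": 0.45},{"x": 0.2,"y": 0,"z": -0.13,"ax": 0,"ay": 0,"az": 0,"gripper": 0.45},{"x": 0.5,"y": 0,"z": -0.32,"ax": 0,"ay": 0,"az": 0,"gripper": 0.45},{"x": 0.8,"y": 0,"z": -0.52,"ax": 0,"ay": 0,"az": 0,"gripper": 0.45},{"x": 0.8,"y": 0,"z": -0.52,"ax": 0,"ay": 0,"az": 0,"gripper": 0.45}]'

```text
clock: 17.2
position: [531.1, 39.1, 17.2]
ee_rot: [-0.645, 0.71, 0.19, 0.21]
contact_force: [0.8, 0.3, 0.5]
gripper_width: 23.6
grasp_force: 0.0
```

send_rows --targets '[{"x": 0.8,"y": 0,"z": -0.52,"ax": 0,"ay": 0,"az": 0,"gripper": 0.45},{"x": 0.8,"y": 0,"z": -0.52,"ax": 0,"ay": 0,"az": 0,"gripper": 0.45},{"x": 0.8,"y": 0,"z": -0.52,"ax": 0,"ay": 0,"az": 0,"gripper": 0.45},{"x": 0.8,"y": 0,"z": -0.52,"ax": 0,"ay": 0,"az": 0,"gripper": 0.45},{"x": 0,"y": 0,"z": 0,"ax": 0,"ay": 0,"az": 0,"gripper": 0.45}]'

```text
clock: 17.62
position: [527.6, -0.1, 17.1]
ee_rot: [-0.644, 0.71, 0.19, 0.21]
contact_force: [0.1, 0.4, -0.4]
gripper_width: 23.5
grasp_force: 0.0
```

```bash
python3 - <<'E'
from h import *
where();candle()
im,W=cloud('side');save('side4',cv2.resize(im[110:250,190:320],None,fx=4,fy=4))
E
```

```text
dock [-38.2  -0. ] z 17.1 F [ 0.4 -0.1 -0.4] w 23.5 rotErr [-0.1 -0.1 -0.1] 17.62
candle [537.6 102.6 241. ] [64.9 -0.2] [45. 45. 10.]
```

View pics/side4.png

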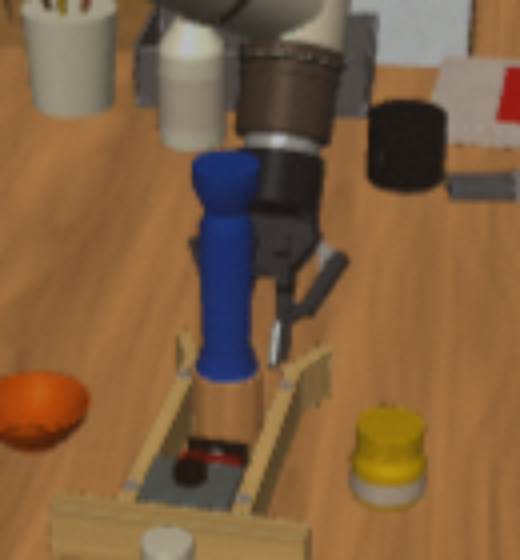

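The foot is at (227,410), touching the pad at (218,445). The candlestick is upright and centred in the lane, and the gripper is clear.

```bash
python3 -c "
from bench import arm
print(arm.job_done())"
```

```text
the job is handed in; nothing more can be done
None
```

The candlestick stands upright in the lane, within about 1 mm of its middle line by the top camera, and looks to be touching the pad. I pressed the pad with roughly 9 N (wrist force minus sliding friction), held it, eased off slowly and backed the gripper clear. On the way in, the gripper briefly rested on the dock rails at about 8 N before I raised it. The job is handed in, and the hand-in returned no verdict.

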